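# Swing a transformer plate home on its peg and lock it

## Robot

A 7-joint arm with a two-finger parallel gripper is mounted at the origin on the work surface. World frame = base frame: x ahead of the robot, y to its left, z up, the work surface at z = 0. Lengths are in m, angles in rad, forces in N, time in s.
With the tool pointing down it reaches from about 0.35 to 0.9 m from the base axis. Payload 19.9 kg.
Tool frame: the origin (TCP) lies midway between the tips of the shut fingers; the grasp point (between the pads) lies 19 mm behind it (pinch_z is the distance from the TCP to the grasp point, in m); z points along the fingers, x is the direction in which the jaws open and shut, and the axes are right-handed (so a half turn about z gives the same grasp; the last joint's range is limited). The gripper opens to 94 mm and grips with 3 to 60 N. Pads are 16 mm wide; open, the fingers measure 119 mm over their backs; the gripper's body (75 mm by 177 mm) begins 78 mm behind the grasp point.
Start: joints at [1.143, 0.417, -0.01, 1.614, 0.005, 1.111, -0.053], TCP at [0.235, -0.579, 0.205] pointing down, gripper open.
Joint ranges: [-2.81, 2.81], [-0.39, 2.02], [-1.27, 1.25], [0.06, 2.57], [-1.19, 4.33], [0.19, 2], [-2.82, 2.82]. Speed limits (rad/s): [1.89, 1.89, 2.39, 2.39, 3.01, 3.01, 3.01].

## Interface

Orientations are given as a rotation vector (axis times angle).
In Python, from plant import * gives the robot as it stands.
- The arm moves only by the tool jog_arm, never from a script. Its argument "motion" is a list of rows, each an object with "slide": the shift along the tool's x, y, z in m, a list of three; "rot": the turn, a rotation vector about the tool's x, y, z in degrees, a list of three; "grip": the closure, from 0 (fully open) to 1 (shut). A call has 1 to 10 rows; each row shifts and turns the commanded pose from where the row before left it, along the tool's axes as they then stand; what a row does not reach is not made up. A row lasts 1/12 s, in which the tool goes at most 41.7 mm and 7.16 degrees, less where a joint would pass 70% of its speed; a pose out of reach is approached as far as the arm can. A call with a gripper value outside its range is refused whole. The fingers move at their own pace and stop on an object; the grip force is fixed at half the most. Time passes only in rows, so rows that do not move let the fingers close. It gives the time, the measured TCP pose, the force and the opening at its end, in the units of the state.
- read_state(): the state, without advancing time (a new reading comes with each control period).
- snapshot(name): name is "side" or "top" or "wrist"; returns a dict with "image" (384x512x3 uint8, red, green, blue), "z_map" (384x512 float32, m along the optical axis (not along the pixel's ray), 0 where there is no reading), "camera_matrix" (3x3 intrinsics, pixels), "k1" (the pictures are not rectified: a ray, as slopes to the right and down, at radius r is drawn at 1 + k1 r^2 times it, then the intrinsics apply), "rvec" (rotation vector, rad) and "tvec" (3), from world to camera coordinates, as OpenCV has them; the wrist camera has in their place "T_tool_cam" (4x4, takes a point from camera to tool coordinates, whose origin is the TCP and whose axes are the tool frame's). Camera axes: x right, y down, z forward; pixel columns grow to the right and rows downward; lengths in m; the calibration is good to about 2 mm. A picture is of the moment at which its call begins: read the wrist's pose just before it.
- sign_off(): hands the job in, once; it reports no verdict.
The state is a dict: "t": time; "q": joint angles; "qvel": joint speeds; "joint_efforts": joint torques, N m; "position": TCP position; "tcp_rot": TCP orientation; "wrist_force": force on the tool from outside, world axes, zero at the start; "torque": the same for the moment, N m; "width": finger opening in m.
Only numpy, scipy, OpenCV 4.12 (cv2) and the standard library are available. Lean on these libraries where they do the work, as an engineer would, in place of code of your own. Each camera call takes 0.05 s, during which the arm holds its last target. There are 200 camera calls.

## Task

The transformer's brown mounting plate sits askew in its bay on the experiment case, with its slotted corner hooked on the brass peg. Push the brass lug at the opposite corner so that the plate turns on the peg, its edge slides under the two spring contacts and bears firmly on the stop screw of the black contact block: the screw's setting differs each time, so feel for it and hold a steady push of about 12 newtons on the lug for half a second, never hard enough to crack the block. Then swing the keeper by its red pin right round to its stop behind the plate to lock it, without jamming it against the plate, and leave the other things where they are.

Things in the scene. Friction and masses are not known exactly. Their poses are not given: they have to be found in the camera images.
- trainer: Fixed beige experiment case, 300 mm (x) by 400 mm (y), 120 mm high, with a level white panel on top; knobs and jacks on it stand up to 26 mm, none within 30 mm of the parts handled. Origin at the centre of its underside; the panel's surface is at z = 120 mm. Its x axis points away from its front (carrying-handle) side.
- plate: Loose brown plate, 80 (x) by 110 (y) by 6 mm, flat on the panel, with a yellow-taped transformer on it; 0.45 to 0.7 kg. Starts turned 17 to 40 degrees clockwise from above; home = axes within 0.06 rad of the case's. Origin: underside, on the peg's axis when the slot's end bears on the peg; it spans x -68 to +12, y -96 to +14 mm. Slot 10 mm wide at x = 0, from y = -4 mm to the open +y edge.
- plate_lug (a point): Middle of the outer (-x) face of the plate's upturned brass lug, diagonally opposite the slot; in the plate's frame at (-68, -85, 12) mm. Face flush with the plate's -x edge, 22 mm wide, reaching to 22 mm above the panel. Push it towards the plate's +x: sliding takes 1 to 4 N, a finger dragging sideways or down on it more.
- plate_edge (a point): Point on the plate's +x edge, in the plate's frame at (12, -76, 3) mm, that meets the stop screw when the plate is home.
- transformer_top (a point): Middle of the top of the transformer on the plate (48 mm in x, 52 mm in y), 49 mm above the panel, in the plate's frame at (-36, -29, 49) mm.
- contacts (a point): Middle of the two brass spring contacts, 20 mm apart in y, that reach 28 mm out from the contact block over the panel. The plate's edge slides under their sloping tips in the last 10 to 20 mm of the lug's travel; that takes up to 6 N at the lug before the stop. They press on the plate with about 1 N each; friction then holds it where it is left.
- peg: Fixed brass peg, 8 mm in diameter, with a 14 mm head 9 to 15 mm above the panel, standing in the plate's slot (1 mm free on each side). Origin at its foot on the panel. The plate turns about it.
- block: Fixed black contact block, 26 (x) by 44 (y) by 18 mm. Origin at the foot of the middle of its face towards the plate; x points into it, parallel to the case's x. A stop screw sticks out of the face at its middle, 3 mm up, by 0 to 8 mm, set anew each time and not measured: feel for it. Home = plate's edge bears on the screw. More than 18 N of plate on it cracks the block; it feels the push on the lug less the sliding.
- keeper (a joint): Angle of the steel keeper, a bar 10 mm wide, 7 mm high, reaching 50 mm from its pivot. 0 = fully open, starts at 0 to 0.6, 2.356 = closed on its stop; grows clockwise from above. At q the bar points at (3.927 - q) rad counterclockwise from the case's x: closed it lies along the case's +y, 2 to 12 mm behind the -x edge of a plate that is home; it strikes one that is not. Stays where left.
- keeper_pin (a point): Middle of the keeper's upright red pin, 10 mm in diameter, from 7 to 32 mm above the panel (this point is 19 mm above it), 40 mm from the pivot. About 3 N at the pin swings the keeper.
- keeper_pivot (a point): The keeper's pivot axis, at the panel's surface; fixed to the case. The pivot is 16 mm in diameter and 12 mm high.
- red_transformer: Bystander: loose transformer with red tape, 48 by 52 by 43 mm, standing on the panel near the left rear. Leave alone.
- knob_cap: Bystander: loose black knob cap, 22 mm across, 18 mm high, on the panel near the right rear. Leave alone.
- multimeter: Bystander: yellow multimeter, 150 by 80 by 40 mm, on the bench. Leave alone.
- screwdriver: Bystander: screwdriver, 180 mm long, on the bench. Leave alone.
- screw_jar: Bystander: jar, 56 mm across and 65 mm high, on the bench. Leave alone.
- spare_plate: Bystander: another brown plate with a blue-taped transformer, 80 by 110 by 49 mm, on the bench. Leave alone.
- parts_tray: Bystander: blue parts tray, 100 by 140 by 35 mm, on the bench. Leave alone.
There are look-alikes about, which are no part of the job. What is shaped like the plate but pink or turquoise is not meant.

How it is judged:
On the way, in this order (a step that is already met when the one before it is completed fails the run):
1. the plate has turned on its peg and is pressed home on the contact block with at least 4 N for 0.2 s, the slot still on the peg (x of plate_edge in the frame of block above -0.01 m and angle between the x axis of plate and the x axis of trainer, either way round below 0.075 rad and horizontal distance between plate and peg below 0.005 m and contact force between plate and block above 4 N), for 0.2 s.
2. the keeper is swung round to its stop behind the seated plate (x of plate_edge in the frame of block above -0.01 m and angle between the x axis of plate and the x axis of trainer, either way round below 0.075 rad and horizontal distance between plate and peg below 0.005 m and value of joint keeper above 2.27 rad), for 0.2 s.
At the end, for the whole second after the job is handed in: The plate lies flat and still, its edge no further from the contact block's face than the stop screw can reach (10 mm, screw up to 8), its axes within 0.075 rad of the case's, its slot on the peg (plate origin within 5 mm of the peg's axis), and the keeper is closed (joint above 2.27 rad) (all of step 2 and angle between plate's own z axis and vertical below 0.03 rad and linear speed of plate below 0.01 m/s); the robot touches nothing.
It fails at once if the plate is pressed on the contact block (its stop screw) with more than 18 N (contact force between plate and block above 18 N).
It fails at once if the keeper is jammed against the plate with more than 12 N (contact force between keeper and plate above 12 N).
It fails at once if the plate is lifted or tipped more than 0.15 rad (angle between plate's own z axis and vertical above 0.15 rad).
It fails at once if a bystander is moved more than 20 mm (distance of any of red_transformer, knob_cap, multimeter, screwdriver, screw_jar, spare_plate, parts_tray from where it was at the start of the episode above 0.02 m).
It also fails if it takes over 64 s, if anything falls off the work surface, if the arm or the gripper's body presses on something with over 40 N, if the wrist force passes 120 N, or if a joint passes its speed limit or range.

## Working session

There is one attempt and no reset: what is moved stays moved. The work goes in short steps, Python scripts to look and compute and a tool call to move; the robot and the scene stay as the last step left them, time stands still between calls to the robot, and variables do not carry over. Pictures are saved under pics/ and viewed, about 8 in all and at most 12, crops included, and the job is handed in when it is done.

Besides the shell and the picture viewer there is one more tool, called after ">>>" by a JSON object that holds its "fn" and its "kwargs". jog_arm: Moves the arm, as the interface text tells. Its arguments: {"type":"object","properties":{"motion":{"type":"array"}},"required":["motion"]}

```bash
mkdir -p pics; ls
cat > h.py <<'E'
from plant import *
import numpy as np, cv2
from scipy.spatial.transform import Rotation as R
def pose(s): 
    T=np.eye(4);T[:3,:3]=R.from_rotvec(s['tcp_rot']).as_matrix();T[:3,3]=s['position'];return T
def snap(name):
    s=read_state(); d=snapshot(name)
    if name=='wrist': T=pose(s)@np.array(d['T_tool_cam'])
    else:
        T=np.eye(4);Rm=R.from_rotvec(np.ravel(d['rvec'])).as_matrix();T[:3,:3]=Rm.T;T[:3,3]=-Rm.T@np.ravel(d['tvec'])
    d['T']=T; return d
def rays(d,uv):
    uv=np.array(uv,float).reshape(-1,1,2)
    K=np.array(d['camera_matrix'],float); n=cv2.undistortPoints(uv,K,np.array([d['k1'],0,0,0.]))[:,0]
    return np.c_[n,np.ones(len(n))]@d['T'][:3,:3].T
def onplane(d,uv,z):
    r=rays(d,uv);o=d['T'][:3,3];return o+r*((z-o[2])/r[:,2])[:,None]
def bydepth(d,uv):
    r=rays(d,uv);o=d['T'][:3,3];return o+r*np.array([d['z_map'][int(round(v)),int(round(u))] for u,v in uv])[:,None]
def save(d,name):
    cv2.imwrite('pics/'+name+'.png',d['image'][:,:,::-1])
    np.savez(name+'.npz',**{k:np.array(v) for k,v in d.items()})
def load(name):
    z=np.load(name+'.npz');return {k:(z[k] if z[k].ndim else float(z[k])) for k in z.files}
E
python3 - <<'E'
from h import *
for n in('top','side'):
    d=snap(n);save(d,n)
s=read_state();print(s)
a=cv2.imread('pics/top.png');cv2.imwrite('pics/top2.png',cv2.resize(a,(800,600),interpolation=cv2.INTER_CUBIC))
E
```

```text
pics
{'t': 0.1, 'q': array([ 1.14350478,  0.41793591, -0.01031171,  1.61409118,  0.00469676,
        1.11069436, -0.05297967]), 'qvel': array([-0.00116016, -0.00259474,  0.00085622, -0.00238743,  0.00169927,
        0.0001976 ,  0.00134069]), 'joint_efforts': array([ 9.49512141e-04, -8.52583051e+01,  6.39834758e-01, -4.26688778e+01,
       -4.88072564e-02,  1.63678557e-02,  2.22253874e-06]), 'position': array([ 0.23505433, -0.57875851,  0.20488388]), 'tcp_rot': array([-2.60566935e+00,  1.75403425e+00,  1.50534949e-03]), 'wrist_force': array([ 0.17885948, -0.58269557, -0.25617766]), 'torque': array([-0.06461587, -0.00503261,  0.03416371]), 'width': 0.09334909737918276}
```

View pics/top2.png

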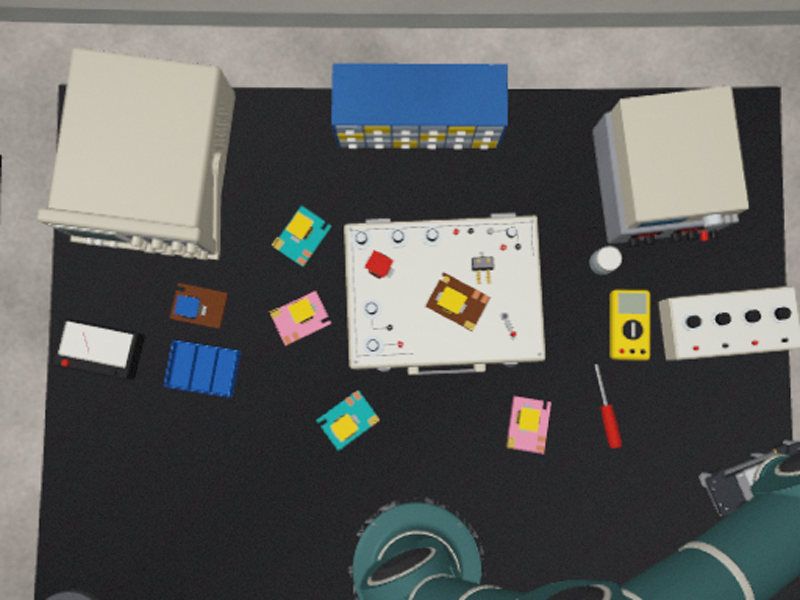

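View pics/side.png

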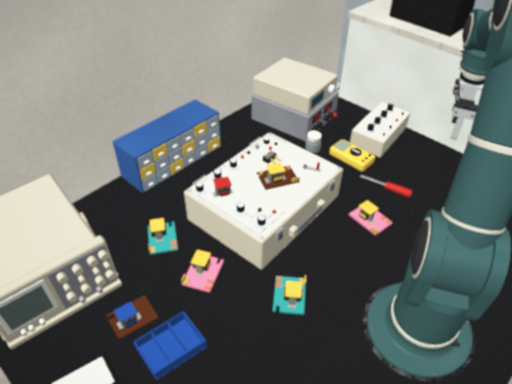

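The top view (800x600) shows the brown, yellow-taped plate on the case at (458,300), contact block at (483,265), and keeper with red pin at (510,325). The pink and turquoise look-alikes and the blue-taped spare lie on the bench. Next I'll take rough positions and look through the wrist camera.

Run:
```python
from h import *
d=load('top')
k=.64
pts={'plate':(458,300),'block':(483,265),'pin':(513,334),'pivot':(504,316),'cFL':(351,369),'cFR':(545,358),'cBL':(346,225),'cBR':(537,216)}
for n,p in pts.items(): print(n,onplane(d,[np.array(p)*k],.12).round(3)[0],bydepth(d,[np.array(p)*k]).round(3)[0])
s=read_state();print(pose(s).round(3)); w=snap('wrist');print(np.array(w['T_tool_cam']).round(3),w['camera_matrix'])
```

```text
plate [ 0.558 -0.083  0.12 ] [ 0.553 -0.08   0.166]
block [ 0.631 -0.135  0.12 ] [ 0.629 -0.133  0.131]
pin [ 0.489 -0.195  0.12 ] [ 0.487 -0.191  0.149]
pivot [ 0.526 -0.177  0.12 ] [ 0.525 -0.176  0.13 ]
cFL [0.416 0.135 0.12 ] [ 0.418  0.143 -0.   ]
cFR [ 0.44  -0.259  0.12 ] [ 0.444 -0.282 -0.004]
cBL [0.713 0.148 0.12 ] [0.711 0.147 0.129]
cBR [ 0.733 -0.246  0.12 ] [ 0.757 -0.266  0.002]
[[ 0.376 -0.926 -0.     0.235]
 [-0.926 -0.376  0.001 -0.579]
 [-0.001  0.    -1.     0.205]
 [ 0.     0.     0.     1.   ]]
[[ 1.    -0.    -0.     0.001]
 [ 0.     0.965  0.263 -0.077]
 [ 0.    -0.263  0.965 -0.18 ]
 [ 0.     0.     0.     1.   ]] [[305.76508924   0.         250.29015302]
 [  0.         305.76508924 189.87582973]
 [  0.           0.           1.        ]]
```

>>> {"fn": "jog_arm", "kwargs": {"motion": [{"slide": [-0.0212,-0.0255,-0.02],"rot": [0,0,0],"grip": 1},{"slide": [-0.0212,-0.0255,-0.02],"rot": [0,0,0],"grip": 1},{"slide": [-0.0212,-0.0255,-0.015],"rot": [0,0,0],"grip": 1},{"slide": [-0.0212,-0.0255,0],"rot": [0,0,0],"grip": 1},{"slide": [-0.0212,-0.0255,0],"rot": [0,0,0],"grip": 1},{"slide": [-0.0212,-0.0255,0],"rot": [0,0,0],"grip": 1},{"slide": [-0.0212,-0.0255,0],"rot": [0,0,0],"grip": 1},{"slide": [-0.0212,-0.0255,0],"rot": [0,0,0],"grip": 1},{"slide": [-0.0212,-0.0255,0],"rot": [0,0,0],"grip": 1},{"slide": [-0.0212,-0.0255,0],"rot": [0,0,0],"grip": 1}]}}

```text
t: 0.98
position: [0.392, -0.2851, 0.2604]
tcp_rot: [2.606, -1.754, -0.0]
wrist_force: [0.4, -0.5, 0.0]
width: 0.0308
```

>>> {"fn": "jog_arm", "kwargs": {"motion": [{"slide": [-0.0212,-0.0255,0],"rot": [0,0,0],"grip": 1},{"slide": [-0.0212,-0.0255,0],"rot": [0,0,0],"grip": 1},{"slide": [-0.0212,-0.0255,0],"rot": [0,0,0],"grip": 1},{"slide": [-0.0212,-0.0255,0],"rot": [0,0,0],"grip": 1},{"slide": [-0.0212,-0.0255,0],"rot": [0,0,0],"grip": 1},{"slide": [0,0,0],"rot": [0,0,6.3],"grip": 1},{"slide": [0,0,0],"rot": [0,0,6.3],"grip": 1},{"slide": [0,0,0],"rot": [0,0,6.3],"grip": 1},{"slide": [0,0,0],"rot": [0,0,0],"grip": 1},{"slide": [0,0,0],"rot": [0,0,0],"grip": 1}]}}

```text
t: 1.82
position: [0.4698, -0.1404, 0.2603]
tcp_rot: [2.286, -2.154, -0.0]
wrist_force: [0.1, -0.2, -0.1]
width: 0.0004
```

Run:
```python
from h import *
s=read_state();print(s['t'],pose(s).round(3),s['wrist_force'],s['width'])
d=snap('wrist');save(d,'w1')
a=cv2.imread('pics/w1.png');cv2.imwrite('pics/w1b.png',cv2.resize(a,(800,600),interpolation=cv2.INTER_CUBIC))
```

```text
1.8167 [[ 0.059 -0.998 -0.     0.47 ]
 [-0.998 -0.059  0.    -0.14 ]
 [-0.     0.    -1.     0.26 ]
 [ 0.     0.     0.     1.   ]] [ 0.12425172 -0.15643566 -0.14982376] 0.0004131381918631999
```

View pics/w1b.png

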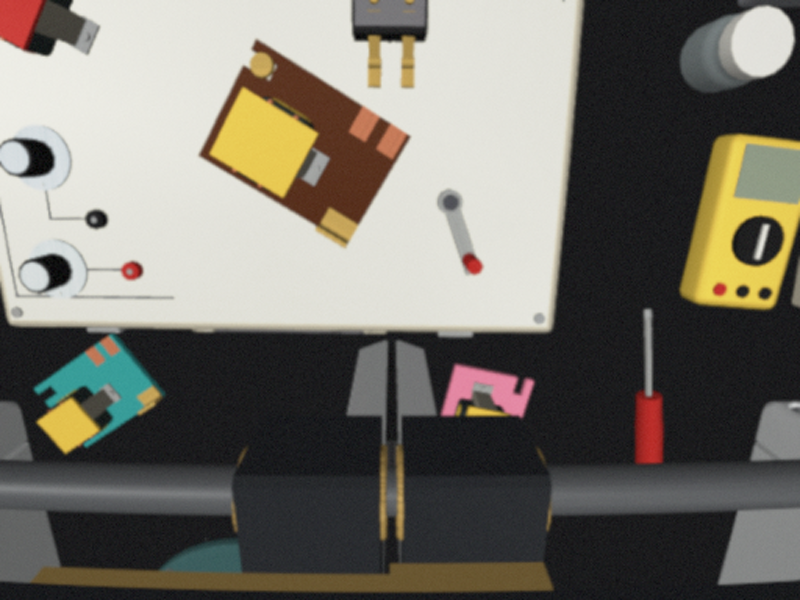

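Run:
```python
from h import *
d=load('w1');k=.64
P=lambda p,z:onplane(d,np.array(p,float)*k,z)[:,:2]
c=P([(255,40),(410,137),(348,247),(200,157)],.126)
print('corners',c.round(4).tolist());
for i in range(4): print(np.linalg.norm(c[i]-c[i-1]).round(4),end=' ')
m=np.array([(12,14),(12,-96),(-68,-96),(-68,14)])/1e3
H=(m-m.mean(0)).T@(c-c.mean(0));U,S,Vt=np.linalg.svd(H);Rm=Vt.T@U.T
th=np.arctan2(Rm[1,0],Rm[0,0]);t=c.mean(0)-Rm@m.mean(0)
print('plate yaw',np.degrees(th),'origin',t.round(4),'res',(c-(m@Rm.T+t)).round(4).tolist())
print('peg head',P([(262,65)],.135).round(4)); print('lug',(Rm@[-.068,-.085]+t).round(4))
print('lug top edge',P([(355,226),(345,247),(317,232)],.142).round(4).tolist())
print('pivot',P([(450,202)],.132),'pin top',P([(474,266)],.152))
e=P([(10,319),(552,331),(584,0)],.12);print('case',e.round(4).tolist(),np.degrees(np.arctan2(*(e[0]-e[1])))*-1, np.degrees(np.arctan2(*(e[2]-e[1])[::-1])))
print('block face top',P([(353,30),(427,34)],.138).round(4).tolist(),'contact tips',P([(374,87),(407,87)],.13).round(4).tolist())
for p in [(450,202),(474,266),(262,65),(300,200),(280,140),(336,230),(500,250)]: print(p,bydepth(d,[np.array(p)*k]).round(4))
```

```text
corners [[0.6168, -0.0499], [0.5655, -0.1473], [0.4934, -0.111], [0.5461, -0.0142]]
0.0792 0.1101 0.0807 0.1103 plate yaw -27.67867824111977 origin [ 0.5993 -0.0573] res [[0.0004, 0.0006], [0.0002, 0.0006], [-0.0011, -0.0003], [0.0005, -0.0009]]
peg head [[ 0.6011 -0.0565]]
lug [ 0.4996 -0.101 ]
lug top edge [[0.5095, -0.1162], [0.496, -0.1104], [0.5044, -0.0926]]
pivot [[ 0.52715415 -0.17526202]] pin top [[ 0.49058664 -0.19104266]]
case [[0.426, 0.1346], [0.4407, -0.2578], [0.6533, -0.248]] 2.1466183602077096 2.6568657688530988
block face top [[0.6223, -0.11], [0.6227, -0.1528]] contact tips [[0.5931, -0.1234], [0.5943, -0.1434]]
(450, 202) [[ 0.5272 -0.1752  0.1325]]
(474, 266) [[ 0.4908 -0.1909  0.1529]]
(262, 65) [[ 0.6009 -0.0568  0.1361]]
(300, 200) [[ 0.5225 -0.0791  0.1281]]
(280, 140) [[ 0.5573 -0.0755  0.1699]]
(336, 230) [[ 0.5047 -0.1031  0.1293]]
(500, 250) [[ 0.4968 -0.2131  0.1222]]
```

The wrist view (800x600) shows the plate corners at (255,40), (410,137), (348,247) and (200,157). The peg head is at (262,65), the lug at (337,230), the keeper pivot at (450,202), the red pin at (474,266), and the contact tips at (374,87) and (407,87). Sides measure 80x110 mm, heights agree, and the plate has about 30° to turn. I'm going down behind the lug.

>>> {"fn": "jog_arm", "kwargs": {"motion": [{"slide": [-0.024,-0.0075,0],"rot": [0,0,0],"grip": 1},{"slide": [-0.024,-0.0075,0],"rot": [0,0,0],"grip": 1},{"slide": [0,0,0.01],"rot": [0,0,6.2],"grip": 1},{"slide": [0,0,0.02],"rot": [0,0,6.2],"grip": 1},{"slide": [0,0,0.02],"rot": [0,0,6.2],"grip": 1},{"slide": [0,0,0.02],"rot": [0,0,6.2],"grip": 1},{"slide": [0,0,0.02],"rot": [0,0,6.2],"grip": 1},{"slide": [0,0,0.02],"rot": [0,0,0],"grip": 1},{"slide": [0,0,0.02],"rot": [0,0,0],"grip": 1},{"slide": [0,0,0],"rot": [0,0,0],"grip": 1}]}}

```text
t: 2.7
position: [0.4804, -0.0915, 0.1274]
tcp_rot: [1.625, -2.685, -0.005]
wrist_force: [-0.6, 0.0, -0.3]
width: 0.0004
```

```bash
cat >> h.py <<'E'
PEG=np.array([.600,-.057])
def st():
    s=read_state();T=pose(s);f=np.array(s['wrist_force']);x=T[:3,0];y=T[:3,1]
    yaw=np.degrees(np.arctan2(-y[1],-y[0]))
    print('t %.2f pos %s pushyaw %.2f  F world %s push %.2f along x %.2f'%(s['t'],np.round(s['position'],4),yaw,f.round(2),f@y,f@x),'w',round(s['width'],4))
    return T
E
python3 - <<'E'
from h import *
T=st()
d=snap('wrist');save(d,'w2')
cv2.imwrite('pics/w2b.png',cv2.resize(cv2.imread('pics/w2.png')[40:340,100:400],(700,700),interpolation=cv2.INTER_CUBIC)[:600])
E
```

```text
t 2.70 pos [ 0.4804 -0.0915  0.1274] pushyaw -27.62  F world [-0.64  0.04 -0.32] push 0.58 along x 0.26 w 0.0004
```

View pics/w2b.png

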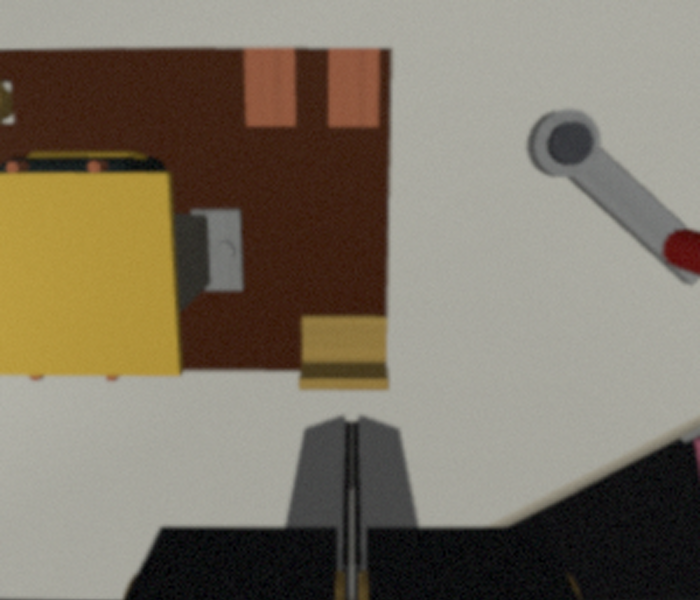

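The enlarged crop (300x300 px of the wrist image, scaled up) shows the brass lug at (301-388, 316-390) squarely ahead of the shut fingertips at (305-400, 420). The fingers are about 2 mm off centre, so I correct that and close in.

>>> {"fn": "jog_arm", "kwargs": {"motion": [{"slide": [-0.002,-0.002,0],"rot": [0,0,0],"grip": 1},{"slide": [0,-0.002,0],"rot": [0,0,0],"grip": 1},{"slide": [0,-0.002,0],"rot": [0,0,0],"grip": 1},{"slide": [0,-0.002,0],"rot": [0,0,0],"grip": 1},{"slide": [0,0,0],"rot": [0,0,0],"grip": 1}]}}

```text
t: 3.17
position: [0.4908, -0.094, 0.131]
tcp_rot: [-1.622, 2.689, -0.001]
wrist_force: [0.7, -0.4, -0.1]
width: 0.0005
```

```bash
python3 -c "
from h import *
st()"
```

```text
t 3.17 pos [ 0.4908 -0.094   0.131 ] pushyaw -27.80  F world [ 0.7  -0.35 -0.07] push -0.79 along x -0.02 w 0.0005
```

>>> {"fn": "jog_arm", "kwargs": {"motion": [{"slide": [0,-0.001,0],"rot": [0,0,0],"grip": 1},{"slide": [0,-0.001,0],"rot": [0,0,0],"grip": 1},{"slide": [0,0,0],"rot": [0,0,0],"grip": 1}]}}

```text
t: 3.42
position: [0.4921, -0.0947, 0.1305]
tcp_rot: [-1.623, 2.69, 0.0]
wrist_force: [-0.4, -0.3, -0.3]
width: 0.0002
```

```bash
python3 -c "
from h import *
st()"
```

```text
t 3.42 pos [ 0.4921 -0.0947  0.1305] pushyaw -27.80  F world [-0.38 -0.31 -0.28] push 0.19 along x 0.45 w 0.0002
```

>>> {"fn": "jog_arm", "kwargs": {"motion": [{"slide": [0,-0.001,0],"rot": [0,0,0],"grip": 1},{"slide": [0,-0.001,0],"rot": [0,0,0],"grip": 1},{"slide": [0,-0.001,0],"rot": [0,0,0],"grip": 1},{"slide": [0,-0.001,0],"rot": [0,0,0],"grip": 1},{"slide": [0,0,0],"rot": [0,0,0],"grip": 1}]}}

```text
t: 3.83
position: [0.4955, -0.0966, 0.1303]
tcp_rot: [1.623, -2.69, -0.0]
wrist_force: [-1.0, 0.2, -0.6]
width: 0.0004
```

```bash
python3 -c "
from h import *
st()"
```

```text
t 3.83 pos [ 0.4955 -0.0966  0.1303] pushyaw -27.80  F world [-0.99  0.19 -0.63] push 0.96 along x 0.29 w 0.0004
```

>>> {"fn": "jog_arm", "kwargs": {"motion": [{"slide": [0.00196,-0.00225,0],"rot": [0,0,-1.5],"grip": 1},{"slide": [0.00196,-0.00225,0],"rot": [0,0,-1.5],"grip": 1},{"slide": [0.00196,-0.00225,0],"rot": [0,0,-1.5],"grip": 1},{"slide": [0.00196,-0.00225,0],"rot": [0,0,-1.5],"grip": 1}]}}

```text
t: 4.17
position: [0.5003, -0.1075, 0.1304]
tcp_rot: [-1.763, 2.6, 0.0]
wrist_force: [-0.6, 0.0, -0.6]
width: 0.0001
```

Run:
```python
from h import *
T=st()
d=snap('wrist');save(d,'w3')
cv2.imwrite('pics/w3b.png',cv2.resize(cv2.imread('pics/w3.png')[10:310,60:460],(800,600),interpolation=cv2.INTER_CUBIC))
```

```text
t 4.17 pos [ 0.5003 -0.1075  0.1304] pushyaw -21.71  F world [-0.61  0.01 -0.57] push 0.57 along x 0.22 w 0.0001
```

View pics/w3b.png

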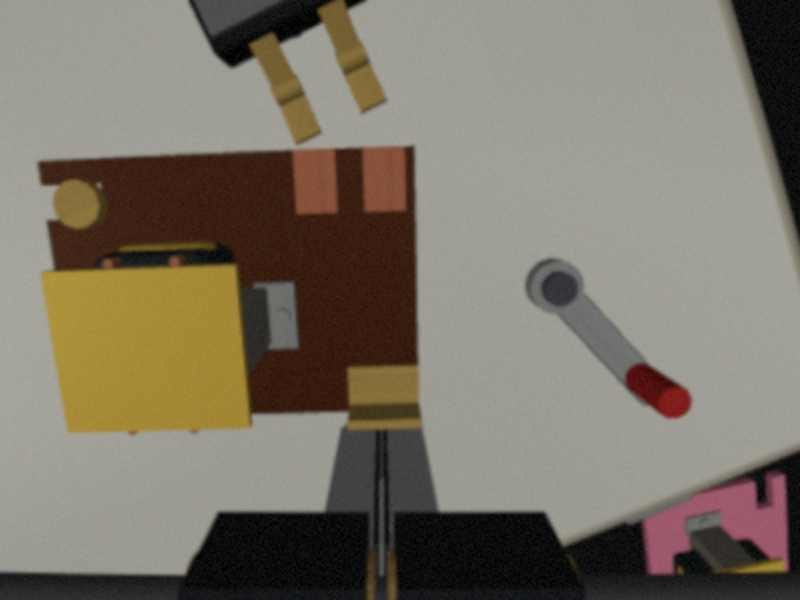

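The crop shows the fingertips bearing on the lug at (383,425), the plate turning with them, and the peg head at (78,203) still in the slot. The contact tips at (308,138) and (372,108) lie just ahead of the edge.

>>> {"fn": "jog_arm", "kwargs": {"motion": [{"slide": [0.00196,-0.00225,0],"rot": [0,0,-1.5],"grip": 1},{"slide": [0.00196,-0.00225,0],"rot": [0,0,-1.5],"grip": 1},{"slide": [0.00196,-0.00225,0],"rot": [0,0,-1.5],"grip": 1},{"slide": [0.00196,-0.00225,0],"rot": [0,0,-1.5],"grip": 1},{"slide": [0.00196,-0.00225,0],"rot": [0,0,-1.5],"grip": 1},{"slide": [0.00196,-0.00225,0],"rot": [0,0,-1.5],"grip": 1}]}}

```text
t: 4.72
position: [0.5094, -0.1227, 0.1304]
tcp_rot: [1.961, -2.454, -0.0]
wrist_force: [-1.5, -0.1, 0.6]
width: 0.0006
```

```bash
python3 -c "
from h import *
st()"
```

```text
t 4.72 pos [ 0.5094 -0.1227  0.1304] pushyaw -12.76  F world [-1.51 -0.13  0.62] push 1.45 along x 0.46 w 0.0006
```

>>> {"fn": "jog_arm", "kwargs": {"motion": [{"slide": [0.00131,-0.00149,0],"rot": [0,0,-1],"grip": 1},{"slide": [0.00131,-0.00149,0],"rot": [0,0,-1],"grip": 1},{"slide": [0.00131,-0.00149,0],"rot": [0,0,-1],"grip": 1},{"slide": [0.00131,-0.00149,0],"rot": [0,0,-1],"grip": 1}]}}

```text
t: 5.05
position: [0.5142, -0.1291, 0.1304]
tcp_rot: [2.046, -2.384, -0.001]
wrist_force: [-3.3, 1.9, 0.3]
width: 0.0007
```

```bash
python3 -c "
from h import *
st()"
```

```text
t 5.05 pos [ 0.5142 -0.1291  0.1304] pushyaw -8.72  F world [-3.29  1.92  0.31] push 3.54 along x -1.40 w 0.0007
```

>>> {"fn": "jog_arm", "kwargs": {"motion": [{"slide": [0.0008,-0.0015,0],"rot": [0,0,-1],"grip": 1},{"slide": [0.0008,-0.0015,0],"rot": [0,0,-1],"grip": 1},{"slide": [0.0008,-0.0015,0],"rot": [0,0,-1],"grip": 1}]}}

```text
t: 5.3
position: [0.518, -0.1324, 0.1303]
tcp_rot: [2.107, -2.329, -0.001]
wrist_force: [-5.7, -1.1, 2.3]
width: 0.0006
```

```bash
python3 -c "
from h import *
st()"
```

```text
t 5.30 pos [ 0.518  -0.1324  0.1303] pushyaw -5.72  F world [-5.73 -1.07  2.32] push 5.60 along x 1.64 w 0.0006
```

>>> {"fn": "jog_arm", "kwargs": {"motion": [{"slide": [0.001,-0.0015,0],"rot": [0,0,-1],"grip": 1},{"slide": [0.001,-0.0015,0],"rot": [0,0,-1],"grip": 1}]}}

```text
t: 5.47
position: [0.5207, -0.1348, 0.1303]
tcp_rot: [2.147, -2.292, -0.001]
wrist_force: [-7.0, -0.6, 2.5]
width: -0.0001
```

Run:
```python
from h import *
T=st()
d=snap('wrist');save(d,'w4')
cv2.imwrite('pics/w4b.png',cv2.resize(cv2.imread('pics/w4.png')[10:310,60:460],(800,600),interpolation=cv2.INTER_CUBIC))
```

```text
t 5.47 pos [ 0.5207 -0.1348  0.1303] pushyaw -3.73  F world [-7.   -0.62  2.47] push 6.95 along x 1.07 w -0.0001
```

View pics/w4b.png

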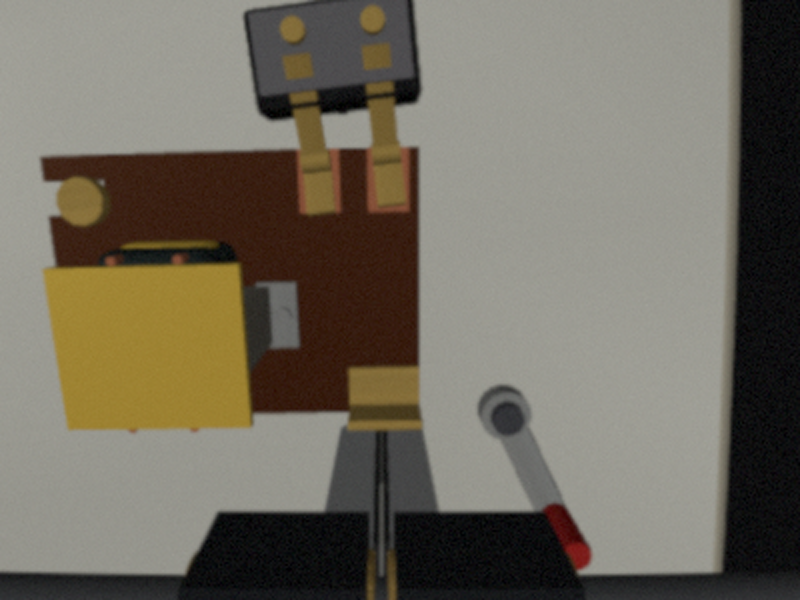

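The plate edge is under the contacts (tips at (320,212) and (390,207) over the copper pads), and the peg at (82,200) is still in the slot. The push is about 7 N (sliding plus contacts). From here I use small steps.

>>> {"fn": "jog_arm", "kwargs": {"motion": [{"slide": [0.0005,-0.00075,0],"rot": [0,0,-0.5],"grip": 1},{"slide": [0.0005,-0.00075,0],"rot": [0,0,-0.5],"grip": 1}]}}

```text
t: 5.68
position: [0.5221, -0.136, 0.1303]
tcp_rot: [2.166, -2.274, -0.001]
wrist_force: [-6.8, -2.2, 2.1]
width: 0.0005
```

```bash
python3 -c "
from h import *
st()"
```

```text
t 5.68 pos [ 0.5221 -0.136   0.1303] pushyaw -2.77  F world [-6.8  -2.16  2.14] push 6.69 along x 2.49 w 0.0005
```

>>> {"fn": "jog_arm", "kwargs": {"motion": [{"slide": [0.0005,-0.00075,0],"rot": [0,0,-0.5],"grip": 1},{"slide": [0.0005,-0.00075,0],"rot": [0,0,-0.5],"grip": 1}]}}

```text
t: 5.85
position: [0.5235, -0.1371, 0.1302]
tcp_rot: [2.186, -2.255, -0.001]
wrist_force: [-7.1, -3.0, 1.9]
width: 0.0004
```

```bash
python3 -c "
from h import *
st()"
```

```text
t 5.85 pos [ 0.5235 -0.1371  0.1302] pushyaw -1.78  F world [-7.09 -2.99  1.95] push 7.00 along x 3.20 w 0.0004
```

>>> {"fn": "jog_arm", "kwargs": {"motion": [{"slide": [0.0006,-0.00075,0],"rot": [0,0,-0.5],"grip": 1},{"slide": [0.0006,-0.00075,0],"rot": [0,0,-0.5],"grip": 1}]}}

```text
t: 6.02
position: [0.5249, -0.1384, 0.1303]
tcp_rot: [2.205, -2.236, -0.001]
wrist_force: [-6.5, -3.1, 1.9]
width: 0.0005
```

```bash
python3 -c "
from h import *
st()"
```

```text
t 6.02 pos [ 0.5249 -0.1384  0.1303] pushyaw -0.78  F world [-6.48 -3.1   1.93] push 6.44 along x 3.19 w 0.0005
```

>>> {"fn": "jog_arm", "kwargs": {"motion": [{"slide": [0.00035,-0.0004,0],"rot": [0,0,-0.27],"grip": 1},{"slide": [0.00035,-0.0004,0],"rot": [0,0,-0.27],"grip": 1}]}}

```text
t: 6.18
position: [0.5257, -0.1392, 0.1302]
tcp_rot: [2.216, -2.225, -0.001]
wrist_force: [-6.6, -2.5, 1.6]
width: 0.0002
```

>>> {"fn": "jog_arm", "kwargs": {"motion": [{"slide": [0.00035,-0.0004,0],"rot": [0,0,-0.27],"grip": 1},{"slide": [0.00035,-0.0004,0],"rot": [0,0,-0.27],"grip": 1}]}}

```text
t: 6.35
position: [0.5265, -0.1399, 0.1303]
tcp_rot: [2.226, -2.215, -0.001]
wrist_force: [-5.4, -3.2, 2.2]
width: 0.0005
```

>>> {"fn": "jog_arm", "kwargs": {"motion": [{"slide": [0.00036,-0.0004,0],"rot": [0,0,-0.27],"grip": 1},{"slide": [0.00036,-0.0004,0],"rot": [0,0,-0.27],"grip": 1}]}}

```text
t: 6.52
position: [0.5273, -0.1406, 0.1303]
tcp_rot: [2.237, -2.204, -0.001]
wrist_force: [-6.3, -2.9, 1.1]
width: 0.0001
```

>>> {"fn": "jog_arm", "kwargs": {"motion": [{"slide": [0.00036,-0.0004,0],"rot": [0,0,-0.27],"grip": 1},{"slide": [0.00036,-0.0004,0],"rot": [0,0,-0.27],"grip": 1}]}}

```text
t: 6.68
position: [0.5282, -0.1413, 0.1302]
tcp_rot: [2.247, -2.194, -0.001]
wrist_force: [-6.4, -3.1, 0.5]
width: 0.0
```

>>> {"fn": "jog_arm", "kwargs": {"motion": [{"slide": [0.00037,-0.0004,0],"rot": [0,0,-0.27],"grip": 1},{"slide": [0.00037,-0.0004,0],"rot": [0,0,-0.27],"grip": 1}]}}

```text
t: 6.85
position: [0.529, -0.142, 0.1302]
tcp_rot: [2.257, -2.183, -0.001]
wrist_force: [-5.1, -3.8, 1.1]
width: 0.0006
```

>>> {"fn": "jog_arm", "kwargs": {"motion": [{"slide": [0.0004,-0.0004,0],"rot": [0,0,-0.27],"grip": 1},{"slide": [0.0004,-0.0004,0],"rot": [0,0,-0.27],"grip": 1}]}}

```text
t: 7.02
position: [0.5299, -0.1428, 0.1302]
tcp_rot: [2.268, -2.173, -0.001]
wrist_force: [-5.8, -3.2, 0.5]
width: 0.0005
```

>>> {"fn": "jog_arm", "kwargs": {"motion": [{"slide": [0.0004,-0.0004,0],"rot": [0,0,-0.27],"grip": 1},{"slide": [0.0004,-0.0004,0],"rot": [0,0,-0.27],"grip": 1}]}}

```text
t: 7.18
position: [0.5307, -0.1435, 0.1303]
tcp_rot: [2.278, -2.162, -0.001]
wrist_force: [-5.6, -2.5, -0.1]
width: 0.0006
```

>>> {"fn": "jog_arm", "kwargs": {"motion": [{"slide": [0.0004,-0.0004,0],"rot": [0,0,-0.27],"grip": 1},{"slide": [0.0004,-0.0004,0],"rot": [0,0,-0.27],"grip": 1}]}}

```text
t: 7.35
position: [0.5316, -0.1442, 0.1302]
tcp_rot: [2.288, -2.151, -0.001]
wrist_force: [-5.5, -1.8, 0.5]
width: 0.0001
```

>>> {"fn": "jog_arm", "kwargs": {"motion": [{"slide": [0.00035,-0.0004,0],"rot": [0,0,-0.27],"grip": 1},{"slide": [0.00035,-0.0004,0],"rot": [0,0,-0.27],"grip": 1}]}}

```text
t: 7.52
position: [0.5318, -0.1444, 0.1302]
tcp_rot: [2.298, -2.14, -0.003]
wrist_force: [-11.9, 1.2, 5.9]
width: 0.0002
```

The stop is felt: the push jumped from 5.5 to 12 N with almost no movement. I hold here.

>>> {"fn": "jog_arm", "kwargs": {"motion": [{"slide": [0,0,0],"rot": [0,0,0],"grip": 1},{"slide": [0,0,0],"rot": [0,0,0],"grip": 1},{"slide": [0,0,0],"rot": [0,0,0],"grip": 1}]}}

```text
t: 7.77
position: [0.5318, -0.1445, 0.1301]
tcp_rot: [2.298, -2.14, -0.003]
wrist_force: [-10.3, 0.2, 3.6]
width: 0.0002
```

```bash
python3 -c "
from h import *
st()"
```

```text
t 7.77 pos [ 0.5318 -0.1445  0.1301] pushyaw 4.07  F world [-10.28   0.23   3.6 ] push 10.25 along x -0.96 w 0.0002
```

>>> {"fn": "jog_arm", "kwargs": {"motion": [{"slide": [-0.0001,-0.0002,0],"rot": [0,0,0],"grip": 1},{"slide": [0,0,0],"rot": [0,0,0],"grip": 1},{"slide": [0,0,0],"rot": [0,0,0],"grip": 1}]}}

```text
t: 8.02
position: [0.5318, -0.1445, 0.1301]
tcp_rot: [2.297, -2.14, -0.003]
wrist_force: [-10.9, 0.2, 6.3]
width: 0.0005
```

>>> {"fn": "jog_arm", "kwargs": {"motion": [{"slide": [0,-0.0002,0],"rot": [0,0,0],"grip": 1},{"slide": [0,0,0],"rot": [0,0,0],"grip": 1},{"slide": [0,0,0],"rot": [0,0,0],"grip": 1},{"slide": [0,0,0],"rot": [0,0,0],"grip": 1}]}}

```text
t: 8.35
position: [0.5318, -0.1445, 0.1301]
tcp_rot: [2.297, -2.14, -0.004]
wrist_force: [-12.3, -0.1, 5.7]
width: 0.0003
```

```bash
python3 -c "
from h import *
st()"
```

```text
t 8.35 pos [ 0.5318 -0.1445  0.1301] pushyaw 4.06  F world [-12.34  -0.09   5.65] push 12.34 along x -0.78 w 0.0003
```

>>> {"fn": "jog_arm", "kwargs": {"motion": [{"slide": [0,0,0],"rot": [0,0,0],"grip": 1},{"slide": [0,0,0],"rot": [0,0,0],"grip": 1},{"slide": [0,0,0],"rot": [0,0,0],"grip": 1},{"slide": [0,0,0],"rot": [0,0,0],"grip": 1},{"slide": [0,0,0],"rot": [0,0,0],"grip": 1},{"slide": [0,0,0],"rot": [0,0,0],"grip": 1},{"slide": [0,0,0],"rot": [0,0,0],"grip": 1}]}}

```text
t: 8.93
position: [0.5318, -0.1445, 0.1301]
tcp_rot: [2.297, -2.14, -0.003]
wrist_force: [-12.4, 0.3, 6.4]
width: 0.0004
```

>>> {"fn": "jog_arm", "kwargs": {"motion": [{"slide": [0,0.0005,0],"rot": [0,0,0],"grip": 1},{"slide": [0,0.001,0],"rot": [0,0,0],"grip": 1},{"slide": [0,0.003,0],"rot": [0,0,0],"grip": 1},{"slide": [0,0.01,0],"rot": [0,0,0],"grip": 1},{"slide": [0,0.015,0],"rot": [0,0,0],"grip": 1},{"slide": [0,0.015,-0.02],"rot": [0,0,0],"grip": 1},{"slide": [0,0.015,-0.03],"rot": [0,0,0],"grip": 1},{"slide": [0,0,-0.03],"rot": [0,0,0],"grip": 1},{"slide": [0,0,0],"rot": [0,0,0],"grip": 1}]}}

```text
t: 9.68
position: [0.4752, -0.1491, 0.2156]
tcp_rot: [-2.297, 2.14, -0.011]
wrist_force: [0.5, -0.6, 0.1]
width: 0.0008
```

Run:
```python
from h import *
T=st()
d=snap('wrist');save(d,'w5')
cv2.imwrite('pics/w5b.png',cv2.resize(cv2.imread('pics/w5.png')[0:300,60:460],(800,600),interpolation=cv2.INTER_CUBIC))
```

```text
t 9.68 pos [ 0.4752 -0.1491  0.2156] pushyaw 4.04  F world [ 0.45 -0.63  0.11] push -0.41 along x 0.66 w 0.0008
```

View pics/w5b.png

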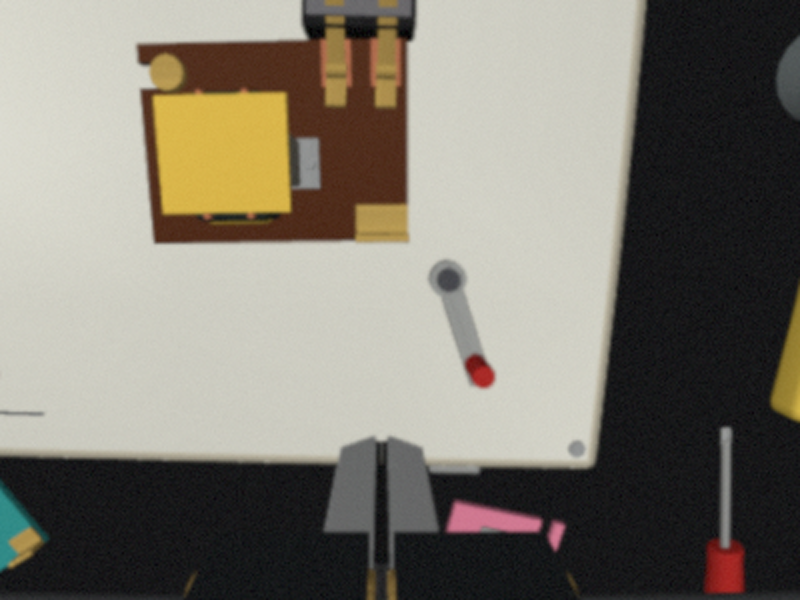

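Crop view: the plate is square to the block, its edge at (370,42) close to the block face, the peg at (167,72) in the slot. The keeper is unmoved, pivot (448,278), pin top (483,376). I measure these.

Run:
```python
from h import *
d=load('w5')
P=lambda p,z:onplane(d,np.array(p,float)/2+[60,0],z)[:,:2]
c=P([(138,45),(407,40),(408,241),(155,242)],.126)
m=np.array([(12,14),(12,-96),(-68,-96),(-68,14)])/1e3
H=(m-m.mean(0)).T@(c-c.mean(0));U,S,Vt=np.linalg.svd(H);Rm=Vt.T@U.T
th=np.arctan2(Rm[1,0],Rm[0,0]);t=c.mean(0)-Rm@m.mean(0)
print('plate yaw',np.degrees(th),'origin',t.round(4),'res',(c-(m@Rm.T+t)).round(4).tolist())
print('edge pt',Rm@[.012,-.076]+t,'lug face',Rm@[-.068,-.085]+t,'peg',P([(167,72)],.135))
pv=P([(448,279)],.132)[0];pn=P([(483,376)],.152)[0];v=pn-pv
print('pivot',pv,'pin',pn,np.linalg.norm(v),np.degrees(np.arctan2(v[1],v[0]))%360)
e=P([(10,458),(592,466),(643,10)],.12);print('case',np.degrees(np.arctan2(*(e[0]-e[1])))*-1, np.degrees(np.arctan2(*(e[2]-e[1])[::-1])))
print('block foot',P([(305,30),(411,30)],.138))
```

```text
plate yaw 4.418421983199721 origin [ 0.6024 -0.0561] res [[-0.0003, -0.0001], [-0.0002, 0.0005], [-0.0001, -0.0002], [0.0006, -0.0002]]
edge pt [ 0.62022888 -0.13097214] lug face [ 0.54115999 -0.14610856] peg [[ 0.60151086 -0.05630253]]
pivot [ 0.5273898  -0.17538172] pin [ 0.49055205 -0.19133992] 0.040145780579548325 203.4223770132679
case 3.2046717346643057 2.6244026815183314
block foot [[ 0.61929651 -0.11069992]
 [ 0.62211509 -0.15141807]]
```

>>> {"fn": "jog_arm", "kwargs": {"motion": [{"slide": [0.034,-0.0105,0],"rot": [0,0,0],"grip": 1},{"slide": [0.034,-0.0105,0],"rot": [0,0,-6.8],"grip": 1},{"slide": [0,0,0],"rot": [0,0,-6.8],"grip": 1},{"slide": [0,0,0],"rot": [0,0,-6.8],"grip": 1},{"slide": [0,0,0],"rot": [0,0,-6.8],"grip": 1},{"slide": [0,0,0],"rot": [0,0,-6.8],"grip": 1},{"slide": [0,0,0],"rot": [0,0,-6.8],"grip": 1},{"slide": [0,0,0],"rot": [0,0,-6.8],"grip": 1},{"slide": [0,0,0],"rot": [0,0,-6.8],"grip": 1},{"slide": [0,0,0],"rot": [0,0,-6.8],"grip": 1}]}}

```text
t: 10.57
position: [0.4993, -0.2145, 0.2095]
tcp_rot: [-3.07, 0.663, 0.001]
wrist_force: [0.5, 0.3, -0.3]
width: 0.0005
```

>>> {"fn": "jog_arm", "kwargs": {"motion": [{"slide": [0,0,0],"rot": [0,0,-6.8],"grip": 1},{"slide": [0,0,0],"rot": [0,0,-6.8],"grip": 1},{"slide": [0,0,0],"rot": [0,0,-6.8],"grip": 1},{"slide": [0,0,0],"rot": [0,0,-6.8],"grip": 1},{"slide": [0,0,0],"rot": [0,0,-6.8],"grip": 1},{"slide": [0,0,0],"rot": [0,0,-6.8],"grip": 1},{"slide": [0,0,0],"rot": [0,0,-6.8],"grip": 1},{"slide": [0,0,0],"rot": [0,0,0],"grip": 1},{"slide": [0,0,0],"rot": [0,0,0],"grip": 1}]}}

```text
t: 11.32
position: [0.4994, -0.2146, 0.2098]
tcp_rot: [-3.08, -0.617, 0.001]
wrist_force: [0.4, 0.0, 0.1]
width: 0.0006
```

```bash
cat >> h.py <<'E'
PIV=np.array([.5274,-.1754])
def kp():
    T=st();v=T[:2,3]-PIV;t=-T[:2,1];r=np.array([-t[1],t[0]])
    print('yaw-implied keeper dir',np.degrees(np.arctan2(r[1],r[0]))%360,'r %.4f t %.4f'%(v@r,v@t))
E
python3 -c "
from h import *
kp();print(read_state()['q'].round(2))"
```

```text
t 11.32 pos [ 0.4994 -0.2146  0.2098] pushyaw 112.65  F world [0.44 0.03 0.12] push 0.14 along x 0.42 w 0.0006
yaw-implied keeper dir 202.64866808131353 r 0.0410 t -0.0254
[ 0.9   0.34 -0.68  1.79  0.23  1.09  0.54]
```

>>> {"fn": "jog_arm", "kwargs": {"motion": [{"slide": [0,0,0.02],"rot": [0,0,0],"grip": 1},{"slide": [0,0,0.02],"rot": [0,0,0],"grip": 1},{"slide": [0,0,0.02],"rot": [0,0,0],"grip": 1},{"slide": [0,0,0.0155],"rot": [0,0,0],"grip": 1},{"slide": [0,-0.004,0],"rot": [0,0,0],"grip": 1},{"slide": [0,-0.004,0],"rot": [0,0,0],"grip": 1},{"slide": [0,-0.002,0],"rot": [0,0,0],"grip": 1},{"slide": [0,-0.002,0],"rot": [0,0,0],"grip": 1}]}}

```text
t: 11.98
position: [0.4955, -0.2033, 0.136]
tcp_rot: [3.078, 0.621, 0.002]
wrist_force: [1.8, -2.7, 0.4]
width: 0.0004
```

Run:
```python
from h import *
kp()
d=snap('wrist');save(d,'w6')
cv2.imwrite('pics/w6b.png',cv2.resize(cv2.imread('pics/w6.png')[0:300,60:460],(800,600),interpolation=cv2.INTER_CUBIC))
```

```text
t 11.98 pos [ 0.4955 -0.2033  0.136 ] pushyaw 112.82  F world [ 1.78 -2.73  0.37] push 3.21 along x 0.58 w 0.0004
yaw-implied keeper dir 202.82271967271524 r 0.0402 t -0.0134
```

View pics/w6b.png

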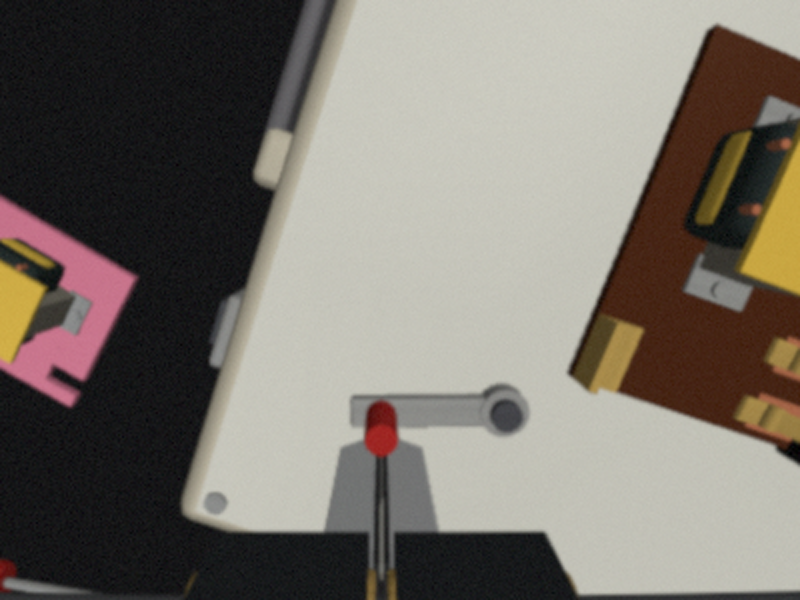

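The crop shows the red pin at (380,440) centred on the fingertips, with 3 N of contact. I swing it clockwise about the pivot.

>>> {"fn": "jog_arm", "kwargs": {"motion": [{"slide": [-0.001,-0.0036,0],"rot": [0,0,5],"grip": 1},{"slide": [-0.001,-0.0036,0],"rot": [0,0,5],"grip": 1},{"slide": [-0.001,-0.0036,0],"rot": [0,0,5],"grip": 1},{"slide": [-0.001,-0.0036,0],"rot": [0,0,5],"grip": 1},{"slide": [-0.001,-0.0036,0],"rot": [0,0,5],"grip": 1},{"slide": [-0.001,-0.0036,0],"rot": [0,0,5],"grip": 1},{"slide": [-0.001,-0.0036,0],"rot": [0,0,5],"grip": 1},{"slide": [-0.001,-0.0036,0],"rot": [0,0,5],"grip": 1}]}}

```text
t: 12.7
position: [0.4845, -0.1768, 0.1358]
tcp_rot: [3.104, -0.477, 0.001]
wrist_force: [-3.3, -3.3, 2.6]
width: 0.0001
```

```bash
python3 -c "
from h import *
kp()"
```

```text
t 12.70 pos [ 0.4845 -0.1768  0.1358] pushyaw 72.54  F world [-3.31 -3.29  2.64] push 4.13 along x -2.17 w 0.0001
yaw-implied keeper dir 162.54205393548395 r 0.0405 t -0.0142
```

Tracking well. Next 50°.

>>> {"fn": "jog_arm", "kwargs": {"motion": [{"slide": [-0.001,-0.0036,0],"rot": [0,0,5],"grip": 1},{"slide": [-0.001,-0.0036,0],"rot": [0,0,5],"grip": 1},{"slide": [-0.001,-0.0036,0],"rot": [0,0,5],"grip": 1},{"slide": [-0.001,-0.0036,0],"rot": [0,0,5],"grip": 1},{"slide": [-0.001,-0.0036,0],"rot": [0,0,5],"grip": 1},{"slide": [-0.001,-0.0036,0],"rot": [0,0,5],"grip": 1},{"slide": [-0.001,-0.0036,0],"rot": [0,0,5],"grip": 1},{"slide": [-0.001,-0.0036,0],"rot": [0,0,5],"grip": 1},{"slide": [-0.001,-0.0036,0],"rot": [0,0,5],"grip": 1},{"slide": [-0.001,-0.0036,0],"rot": [0,0,5],"grip": 1}]}}

```text
t: 13.53
position: [0.4992, -0.1431, 0.1356]
tcp_rot: [2.613, -1.743, 0.0]
wrist_force: [-3.8, -0.4, 2.5]
width: 0.0005
```

```bash
python3 -c "
from h import *
kp()"
```

```text
t 13.53 pos [ 0.4992 -0.1431  0.1356] pushyaw 22.58  F world [-3.76 -0.42  2.55] push 3.63 along x -1.06 w 0.0005
yaw-implied keeper dir 112.57789977063553 r 0.0406 t -0.0136
```

>>> {"fn": "jog_arm", "kwargs": {"motion": [{"slide": [-0.001,-0.0036,0],"rot": [0,0,5],"grip": 1},{"slide": [-0.001,-0.0036,0],"rot": [0,0,5],"grip": 1},{"slide": [-0.0005,-0.0018,0],"rot": [0,0,2.5],"grip": 1}]}}

```text
t: 13.78
position: [0.5073, -0.1377, 0.1356]
tcp_rot: [-2.407, 2.018, -0.001]
wrist_force: [-3.6, 1.4, 1.6]
width: 0.0002
```

>>> {"fn": "jog_arm", "kwargs": {"motion": [{"slide": [-0.0002,-0.0007,0],"rot": [0,0,1],"grip": 1},{"slide": [-0.0002,-0.0007,0],"rot": [0,0,1],"grip": 1}]}}

```text
t: 13.95
position: [0.5084, -0.1372, 0.1354]
tcp_rot: [-2.377, 2.054, -0.0]
wrist_force: [-3.2, 0.2, 2.2]
width: 0.0005
```

```bash
python3 -c "
from h import *
kp()"
```

```text
t 13.95 pos [ 0.5084 -0.1372  0.1354] pushyaw 8.35  F world [-3.17  0.15  2.18] push 3.12 along x -0.61 w 0.0005
yaw-implied keeper dir 98.35235795287585 r 0.0406 t -0.0132
```

>>> {"fn": "jog_arm", "kwargs": {"motion": [{"slide": [-0.0002,-0.0007,0],"rot": [0,0,1],"grip": 1},{"slide": [-0.0002,-0.0007,0],"rot": [0,0,1],"grip": 1}]}}

```text
t: 14.12
position: [0.5097, -0.1367, 0.1351]
tcp_rot: [-2.34, 2.096, 0.0]
wrist_force: [-3.5, 1.7, 3.1]
width: 0.0004
```

>>> {"fn": "jog_arm", "kwargs": {"motion": [{"slide": [-0.0002,-0.0007,0],"rot": [0,0,1],"grip": 1}]}}

```text
t: 14.2
position: [0.5104, -0.1364, 0.135]
tcp_rot: [-2.322, 2.116, 0.0]
wrist_force: [-3.1, 2.2, 2.9]
width: 0.0005
```

>>> {"fn": "jog_arm", "kwargs": {"motion": [{"slide": [-0.0001,-0.0005,0],"rot": [0,0,1],"grip": 1},{"slide": [-0.0001,-0.0005,0],"rot": [0,0,1],"grip": 1}]}}

```text
t: 14.37
position: [0.5112, -0.136, 0.1349]
tcp_rot: [2.284, -2.157, -0.001]
wrist_force: [-6.4, 2.0, 4.5]
width: 0.0007
```

>>> {"fn": "jog_arm", "kwargs": {"motion": [{"slide": [0,-0.0005,0],"rot": [0,0,0],"grip": 1}]}}

```text
t: 14.45
position: [0.5113, -0.136, 0.1348]
tcp_rot: [2.283, -2.157, -0.002]
wrist_force: [-9.7, 2.1, 6.4]
width: 0.0007
```

The stop is felt (3 to 9.7 N with no movement). I hold briefly and then back off.

>>> {"fn": "jog_arm", "kwargs": {"motion": [{"slide": [0,0,0],"rot": [0,0,0],"grip": 1},{"slide": [0,0,0],"rot": [0,0,0],"grip": 1},{"slide": [0,0,0],"rot": [0,0,0],"grip": 1},{"slide": [0,0.001,0],"rot": [0,0,0],"grip": 1},{"slide": [0,0.004,0],"rot": [0,0,0],"grip": 1},{"slide": [0,0.015,0],"rot": [0,0,0],"grip": 1},{"slide": [0,0.015,0],"rot": [0,0,0],"grip": 1},{"slide": [0,0.01,-0.03],"rot": [0,0,0],"grip": 1},{"slide": [0,0,-0.04],"rot": [0,0,0],"grip": 1},{"slide": [0,0,-0.02],"rot": [0,0,0],"grip": 1}]}}

```text
t: 15.28
position: [0.4675, -0.1391, 0.2286]
tcp_rot: [-2.284, 2.155, -0.005]
wrist_force: [0.7, 0.8, 0.9]
width: 0.0005
```

>>> {"fn": "jog_arm", "kwargs": {"motion": [{"slide": [0,0,0],"rot": [0,0,0],"grip": 1},{"slide": [0,0,0],"rot": [0,0,0],"grip": 1}]}}

```text
t: 15.45
position: [0.4675, -0.1391, 0.2259]
tcp_rot: [-2.284, 2.155, -0.004]
wrist_force: [0.2, 0.7, -0.9]
width: 0.0004
```

Run:
```python
from h import *
T=st()
d=snap('wrist');save(d,'w7')
cv2.imwrite('pics/w7b.png',cv2.resize(cv2.imread('pics/w7.png')[0:300,60:460],(800,600),interpolation=cv2.INTER_CUBIC))
```

```text
t 15.45 pos [ 0.4675 -0.1391  0.2259] pushyaw 3.33  F world [ 0.19  0.67 -0.94] push -0.23 along x -0.66 w 0.0004
```

View pics/w7b.png

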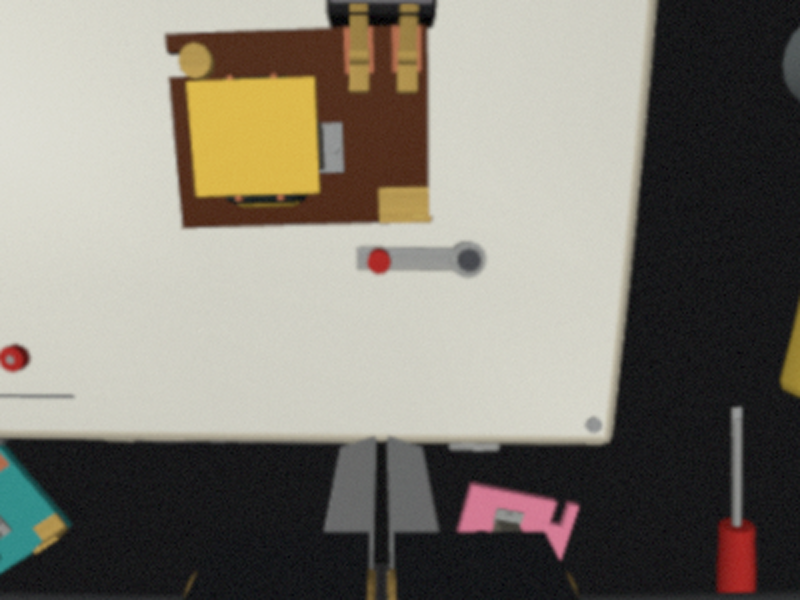

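The crop shows the keeper closed behind the plate (pivot (469,260), pin (378,261)), with a clear gap, and the plate still square. Last numeric check.

Run:
```python
from h import *
d=load('w7')
P=lambda p,z:onplane(d,np.array(p,float)/2+[60,0],z)[:,:2]
c=P([(166,35),(427,28),(431,220),(184,227)],.126)
m=np.array([(12,14),(12,-96),(-68,-96),(-68,14)])/1e3
H=(m-m.mean(0)).T@(c-c.mean(0));U,S,Vt=np.linalg.svd(H);Rm=Vt.T@U.T
t=c.mean(0)-Rm@m.mean(0)
print('yaw',np.degrees(np.arctan2(Rm[1,0],Rm[0,0])),'origin',t,'peg',P([(195,60)],.135),'edge',Rm@[.012,-.076]+t)
print('block face',P([(328,24),(435,24)],.138))
pv=P([(469,260)],.132)[0];pn=P([(378,261)],.152)[0];v=pn-pv;a=np.degrees(np.arctan2(v[1],v[0]))
e=P([(10,434),(605,441),(655,10)],.12);cy=np.array([np.degrees(np.arctan2(*(e[0]-e[1])))*-1, np.degrees(np.arctan2(*(e[2]-e[1])[::-1]))])
print('pin r',np.linalg.norm(v),'dir',a,'case',cy,'q',3.927-np.radians(a-cy))
```

```text
yaw 4.748376429623267 origin [ 0.60226189 -0.05614287] peg [[ 0.60162154 -0.05602104]] edge [ 0.62051199 -0.13088867]
block face [[ 0.61698448 -0.11019965]
 [ 0.6194666  -0.15280517]]
pin r 0.04023530612871851 dir 91.96798515797889 case [2.6411558  1.94597805] q [2.36795272 2.35581958]
```

Everything agrees: q is about 2.36, the plate angle about 2.1° (0.04 rad) and the plate origin within 1 mm of the peg. I sign off.

```bash
python3 -c "
from plant import *
print(sign_off())"
```

```text
the job is handed in; nothing more can be done
None
```

The plate is pressed home on the stop screw and the keeper is closed behind it. I handed the job in at about 15.5 s; the hand-in reports no verdict.

- **Pressing home:** I pushed the brass lug round the peg with shut fingers. The push was about 6 N while the edge slid under the contacts. It then jumped to about 12 N with almost no movement, which was the stop. I held about 12.3 N for a little over half a second and then backed straight off.
- **Keeper:** I swung the red pin about 110° clockwise round its pivot at about 3–5 N until the force rose to 9.7 N at its stop, with no movement left.

The last checks from the wrist camera:

| Check | Measured | Limit |
|---|---|---|
| Plate angle to the case | about 0.04 rad | 0.075 rad |
| Plate origin to the peg | about 1 mm | 5 mm |
| Keeper angle | about 2.36 rad | above 2.27 rad |

- **Keeper clearance:** the last picture shows a clear gap between the keeper and the plate.
- **Bystanders:** I touched no bystander and none looked moved in the views, but I didn't measure their positions again.
- **Disagreement:** the final view put the block face 1–3 mm nearer than the earlier views did, so the edge came out slightly past it. That is within the calibration and the accuracy of picking pixels. The jump in force confirms the seating.

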